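Stack a keyed supply tray on its base

TASK

Put the supply stand back together: pick up the blue tray by its upright grip and stack it on the grey base tray, turned so that the groove in its side (the orange-lined notch) comes down over the orange key tab of the base, fully seated and level all round. Lower it gently, neither dropped nor forced, keep it upright, leave the base about where it stands, do not disturb the other things on the worktop, and let go at the end.

Things in the scene. Friction and masses are not known exactly. Their poses are not given: they have to be found in the camera images.
- base_rim (a point): centre of the mouth of the grey base tray, in the plane of its rim, 45 mm above the worktop. The base is a loose open square tray, 110x110x45 mm, walls 4 mm, 0.6 kg, with a box of staples lying in it well below the rim. x and y run along its sides, z up; its orange key tab stands at the middle of its -x side
- base_key (a point): middle of the orange key tab of the base tray: 24 mm wide (along y), 4 mm thick (along x, flush with the wall of the -x side), standing 20 mm above the rim; this point is 10 mm above the rim, 53 mm from the base's middle towards -x. Same axes as base_rim
- upper_grip (a point): middle of the upright grip of the blue upper tray: a plate 10 mm thick (along x), 68 mm long (along y), across the tray's middle. It stands 33 mm above the tray's rim: its top is 16 mm above this point, the rim 17 mm below. Pinch it across its thickness. x and y run along the tray's sides, z up; the groove is in its -x side, so stacked, its x and y point the same way as the base's
- upper_seat (a point): on the upper tray's middle axis, in the plane of its underside that rests on the base's rim; fully seated it coincides with base_rim. 52 mm below upper_grip. Below this plane a square foot, 6 mm high and 98 mm wide (its lower 3 mm: 94 mm), drops into the base's mouth with 2 mm clearance each side. Same axes as upper_grip
- upper_groove (a point): middle of the open vertical groove, lined and edged in orange, in the -x side of the blue tray: 28 mm wide (along y), 6 mm deep, running the full height of the side (35 mm) and open at top and bottom; it takes the base's key tab with 2 mm clearance each side. 52 mm from the tray's middle. Same axes as upper_grip
- base_tray: the grey base tray as a body; origin at the centre of its underside on the worktop, axes as base_rim
- upper_tray: the blue upper tray, loose, open, 110x110 mm, rim 41 mm and grip top 74 mm above its bottom, 0.25 kg; origin at the centre of the bottom of its foot, on which it stands on the worktop; 58 mm below upper_grip, axes as upper_grip
- staples: box of staples, 51x75x24 mm, lying in the base tray; origin at the centre of its underside
- mug: white dotted mug, 82x114x91 mm, a bystander; origin at its underside
- clip_tub: round paper-clip tub with black lid, 55 mm across, 37 mm high, a bystander; origin at its underside
- sticky_pad: cream pad of sticky notes, 76x76x14 mm, a bystander; origin at its underside
- eraser: dark and white eraser, 22x58x12 mm, a bystander; origin at its underside

How it is judged (in metres and radians):
At the end, for the whole second after the job is handed in: The blue tray rests on the base, groove over the key tab: seat at most 3 mm above the rim and within 6 mm of it overall, sides aligned within 0.12 rad, both level within 0.05 rad; the base stands on the worktop within 50 mm of its start; the blue tray is at rest (z of upper_seat in the frame of base_rim below 0.003 m and distance between upper_seat and base_rim below 0.006 m and angle between the x axis of upper_seat and the x axis of base_rim, either way round below 0.12 rad and distance between upper_groove and base_key below 0.022 m and angle between each of upper_tray, base_tray's own z axis and vertical below 0.05 rad and height (world z) of base_tray below 0.004 m and distance of base_tray from where it was at the start of the episode below 0.05 m and linear speed of upper_tray below 0.02 m/s); the robot touches nothing.
It fails at once if the blue tray strikes or is pressed on the base with more than 45 N (contact force between upper_tray and base_tray above 45 N).
It fails at once if the blue tray is tipped by more than 0.6 rad (angle between upper_tray's own z axis and vertical above 0.6 rad).
It fails at once if a bystander (mug, clip tub, note pad, eraser) is moved by more than 30 mm (distance of any of mug, clip_tub, sticky_pad, eraser from where it was at the start of the episode above 0.03 m).
It also fails if it takes over 45 s, if anything falls off the work surface, if the arm or the gripper's body presses on something with over 40 N, if the wrist force passes 120 N, or if a joint passes its speed limit or range.

ROBOT

A 6-joint arm with a two-finger parallel gripper is mounted at the origin on a cart in front of the work surface, level with it; the furniture and walls round the work are solid. World frame = base frame: x ahead of the robot, y to its left, z up, the work surface at z = 0. Lengths are in mm, angles in degrees, forces in N, time in s.
With the tool pointing down it reaches from about 300 to 850 mm from the base axis. Payload 4.2 kg.
Tool frame: the origin (TCP) lies at the very end of the fingers, on their centre line; the grasp point (between the pads) lies 19 mm behind it (env.grasp_offset is the distance from the TCP to the grasp point, in mm); z points along the fingers, y is the line along which they close (so a half turn about z gives the same grasp; the last joint's range is limited). The gripper opens to 91 mm and grips with 3 to 60 N. Pads are 32 mm wide; open, the fingers measure 118 mm over their backs; the gripper's body (76 mm by 178 mm) begins 60 mm behind the grasp point.
Start: joints at [-77.808, 18.312, 89.639, -0, 72.044, -1.146], TCP at [132.656, -559.505, 213.976] pointing down, gripper open.
Joint ranges: [-177.97, 177.97], [-48.28, 115.42], [12.27, 149.76], [-77.06, 257.06], [2.81, 150.46], [-146.56, 146.56]. Speed limits (degrees/s): [147.25, 147.25, 180, 180, 180, 180].

INTERFACE

Orientations are given as [roll, pitch, yaw] about the fixed x, y, z axes, in that order (R = Rz(yaw) Ry(pitch) Rx(roll)).
In Python, from workcell import env, eyes gives the robot as it stands.
- The arm moves only by the tool send_rows, never from a script. Its arguments are lists of equal length, an entry for each row: "grip": the opening, from -1 (shut) to 1 (fully open), so that 0 is half open; "xyz": the shift along the world's x, y, z in m, a list of three; "yaw": the turn about the world's z in degrees. A call has 1 to 8 rows; each row is the pose to reach, as a shift and turn from the pose commanded when the call began; what a row does not reach only later rows make up. A row lasts 1/12 s, in which the tool goes at most 41.7 mm and 7.16 degrees, less where a joint would pass 70% of its speed; a pose out of reach is approached as far as the arm can. A call with a gripper value outside its range is refused whole. The fingers move at their own pace and stop on an object; "grip_force" is the grip in N (left out, the last holds). Time passes only in rows, so rows that repeat a pose let the fingers close. It gives the time, the measured TCP pose, the force, the opening and the grip force at its end, in the units of the state.
- env.state(): the state, without advancing time (a new reading comes with each control period).
- eyes.grab_frame(name): name is "scene" or "top"; returns a dict with "frame" (400x640x3 uint8, red, green, blue), "fx", "fy", "cx", "cy" (pixels), "pose" (4x4, takes a point from camera to world coordinates). Camera axes: x right, y down, z forward; pixel columns grow to the right and rows downward; lengths in mm; the calibration is good to about 2 mm. A picture is of the moment at which its call begins. There is no depth.
- env.job_done(): hands the job in; it is judged then, once.
The state is a dict: "time_s": time; "qpos": joint angles; "qvel": joint speeds; "effort": joint torques, N m; "ee_pos": TCP position; "ee_rot": TCP orientation; "force": force on the tool from outside, world axes, zero at the start; "torque": the same for the moment, N m; "gripper_width": finger opening in mm; "gripper_force": force on a finger pad.
Only numpy, scipy, OpenCV 4.12 (cv2) and the standard library are available. Lean on these libraries where they do the work, as an engineer would, in place of code of your own. Each camera call takes 0.05 s, during which the arm holds its last target. There are 200 camera calls.

## Working session

There is one attempt and no reset: what is moved stays moved. The work goes in short steps, Python scripts to look and compute and a tool call to move; the robot and the scene stay as the last step left them, time stands still between calls to the robot, and variables do not carry over. Pictures are saved under pics/ and viewed, at most 10 in all, crops included, and the job is handed in when it is done.

Besides the shell and the picture viewer there is one more tool, called after "Request:" by a JSON object that holds its "api" and its "payload". send_rows: Moves the arm, as the interface text tells. Its arguments: {"type":"object","properties":{"grip":{"type":"array"},"xyz":{"type":"array"},"yaw":{"type":"array"},"grip_force":{"type":"number"}},"required":["grip","xyz","yaw"]}

```bash
mkdir -p pics; cat > h.py <<'E'
import numpy as np,cv2
from workcell import env,eyes
def grab(n,save=None):
    f=eyes.grab_frame(n)
    if save: cv2.imwrite('pics/'+save,f['frame'][:,:,::-1])
    return f
def ray(f,px,z):
    px=np.atleast_2d(px).astype(float);P=np.array(f['pose'])
    d=np.c_[(px[:,0]-f['cx'])/f['fx'],(px[:,1]-f['cy'])/f['fy'],np.ones(len(px))]@P[:3,:3].T
    return P[:3,3]+d*((z-P[2,3])/d[:,2])[:,None]
E
python3 - <<'E'
from h import *
for n in('top','scene'):
    f=grab(n,n+'0.png');print(n,f['fx'],np.round(f['pose'],3).tolist())
print(env.state())
E
```

```text
top 403.0677910309122 [[-0.004, -0.996, 0.085, 379.757], [-1.0, 0.004, -0.001, 45.75], [0.001, -0.085, -0.996, 1442.491], [0.0, 0.0, 0.0, 1.0]]
scene 499.50076850752276 [[0.792, -0.471, 0.389, -84.212], [-0.61, -0.606, 0.51, -720.971], [-0.005, -0.642, -0.767, 1221.371], [0.0, 0.0, 0.0, 1.0]]
{'time_s': 0.1, 'qpos': array([-7.78102078e+01,  1.83483501e+01,  8.96992529e+01, -1.13940854e-03,
        7.20438005e+01, -1.14371152e+00]), 'qvel': array([-0.02830892, -0.03185815, -0.20425739, -0.07255138, -0.00029889,
       -0.09231144]), 'effort': array([ 8.87789247e-04, -4.13333237e+01, -2.32508987e+01,  7.29609746e-02,
        4.21805901e-02, -3.81834639e-05]), 'ee_pos': array([ 132.52695642, -559.05718018,  213.20172959]), 'ee_rot': array([-1.79908593e+02, -7.41298126e-04,  1.33338553e+01]), 'force': array([-0.5610625 , -0.69669333, -0.38666379]), 'torque': array([-0.00888771,  0.04886426,  0.01617964]), 'gripper_force': 0.0, 'gripper_width': 91.40572766215949}
```

View pics/top0.png

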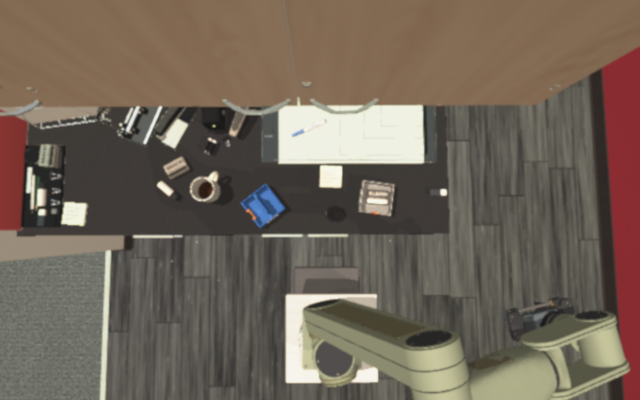

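View pics/scene0.png

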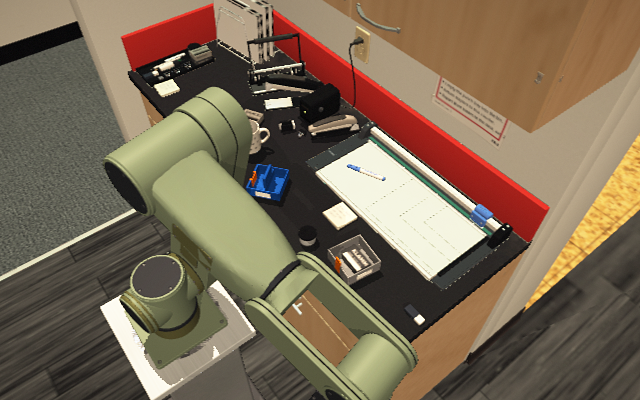

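The top view shows the blue tray at about (263,205) with an orange groove near (250,210), and the grey base at about (377,197) with orange on its near side. Bystanders are the mug at (207,188), tub (336,213), pad (331,177) and eraser (165,188). I'll zoom in and measure.

```bash
python3 - <<'E'
from h import *
f=grab('top');s=grab('scene')
def crop(F,x,y,w,h): return cv2.resize(F['frame'][y:y+h,x:x+w,::-1],(400,300),interpolation=cv2.INTER_CUBIC)
im=np.vstack([np.hstack([crop(f,230,175,64,48),crop(f,345,173,64,48)]),np.hstack([crop(s,233,150,80,60),crop(s,315,225,80,60)])])
cv2.imwrite('pics/z.png',im)
for n,F in(('top',f),('scene',s)):
    hsv=cv2.cvtColor(F['frame'],cv2.COLOR_RGB2HSV)
    o=cv2.inRange(hsv,(3,150,110),(16,255,255)); b=cv2.inRange(hsv,(100,140,50),(125,255,255))
    for nm,m in(('or',o),('bl',b)):
        k,l,st,c=cv2.connectedComponentsWithStats(m)
        for i in range(1,k):
            if st[i,4]>5 and 130<c[i,0]<420 and 130<c[i,1]<300:
                pts=np.argwhere(l==i)[:,::-1].astype(np.float32)
                print(n,nm,st[i],c[i].round(1),cv2.minAreaRect(pts), ray(F,c[i],30).round(0))
                if nm=='bl' and st[i,4]>100:
                    w=ray(F,pts,41)[:,:2].astype(np.float32);print('world@41',cv2.minAreaRect(w))
E
```

```text
top or [247 211   5   4   9] [249.2 212.1] ((249.30764770507812, 212.03843688964844), (4.992301940917969, 1.3867504596710205), 33.690067291259766) [[438. 285.  30.]]
top or [373 213   4   2   7] [374.7 213.4] ((374.5, 213.5), (1.0, 3.0), 90.0) [[ 432. -154.   30.]]
top bl [242 185  43  42 894] [263.5 204.5] ((262.83074951171875, 205.3538360595703), (31.57408905029297, 31.74949836730957), 52.12501525878906) [[465. 236.  30.]]
world@41 ((461.2040710449219, 236.3728790283203), (110.74853515625, 110.08811950683594), 38.07044219970703)
scene or [249 171   8  15  53] [253.3 177.9] ((252.65518188476562, 177.637939453125), (6.434016227722168, 14.049790382385254), 23.198591232299805) [[430. 274.  30.]]
scene or [335 256   6  17  67] [337.2 264.1] ((337.5, 264.0), (16.0, 5.0), 90.0) [[ 435. -149.   30.]]
scene bl [ 246  164   43   37 1014] [269.1 180.8] ((267.1790771484375, 181.3553009033203), (38.86189270019531, 34.95429229736328), 15.52410888671875) [[463. 232.  30.]]
world@41 ((455.6268615722656, 226.9894256591797), (143.45545959472656, 121.87003326416016), 37.656890869140625)
scene bl [347 166  12   6  14] [352.6 168.4] ((352.53448486328125, 168.41380310058594), (12.070197105407715, 1.1141719818115234), 21.801406860351562) [[712. 108.  30.]]
```

View pics/z.png

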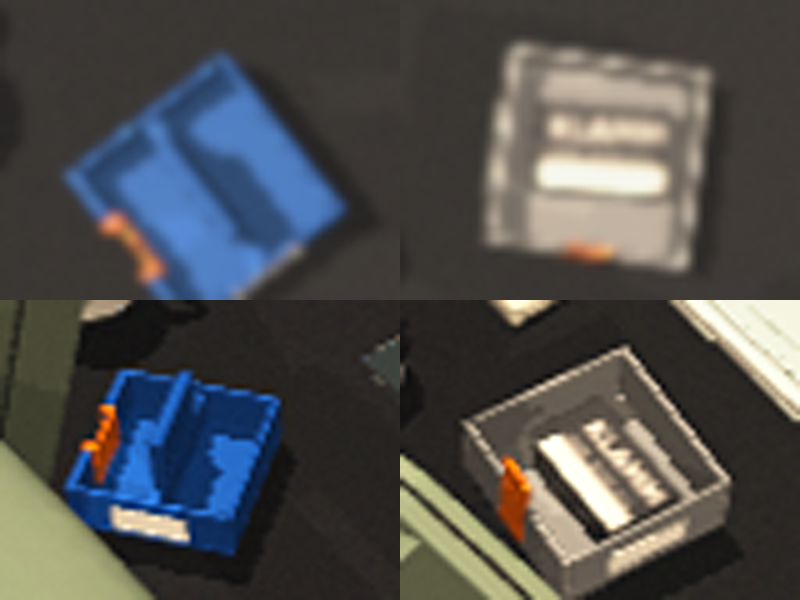

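The zoom shows the tray with its groove facing left and towards the robot (yaw about -52°), and the base at about -7° with its key facing the robot. So the grasp yaw is 38°, then a turn of about +45°. I'll head for the tray.

Request:
{"api": "send_rows", "payload": {"grip": [1,1,1,1,1,1,1,1], "xyz": [[0.2,0.32,0.03],[0.2,0.32,0.03],[0.2,0.32,0.03],[0.2,0.32,0.03],[0.2,0.32,0.03],[0.2,0.32,0.03],[0.2,0.32,0.03],[0.2,0.32,0.03]], "yaw": [3,6,9,12,15,18,21,24.7]}}

```text
time_s: 0.87
ee_pos: [309.2, -275.8, 240.6]
ee_rot: [180.0, -0.0, 38.2]
force: [1.2, -0.1, 0.4]
gripper_width: 90.7
gripper_force: 0.0
```

Request:
{"api": "send_rows", "payload": {"grip": [1,1,1,1,1,1,1,1], "xyz": [[0.152,0.513,0],[0.152,0.513,0],[0.152,0.513,0],[0.152,0.513,0],[0.152,0.513,0],[0.152,0.513,0],[0.152,0.513,0],[0.152,0.513,0]], "yaw": [0,0,0,0,0,0,0,0]}}

```text
time_s: 1.53
ee_pos: [403.4, 44.0, 240.6]
ee_rot: [180.0, -0.0, 38.1]
force: [0.5, -0.6, -0.4]
gripper_width: 91.3
gripper_force: 0.0
```

```bash
python3 - <<'E'
from h import *
f=grab('top');s=grab('scene')
print(env.state()['ee_pos'])
def crop(F,x,y,w,h): return cv2.resize(F['frame'][y:y+h,x:x+w,::-1],(400,300),interpolation=cv2.INTER_CUBIC)
g=cv2.cvtColor(f['frame'],cv2.COLOR_RGB2GRAY); print(g[175:220:4,350:402:3])
hsv=cv2.cvtColor(f['frame'],cv2.COLOR_RGB2HSV)
m=((g>65)*255).astype(np.uint8); m[:, :345]=0;m[:,412:]=0;m[:172]=0;m[225:]=0
k,l,st,c=cv2.connectedComponentsWithStats(m);i=1+st[1:,4].argmax()
pts=np.argwhere(l==i)[:,::-1];w=ray(f,pts,45)[:,:2].astype(np.float32)
print(st[i],cv2.minAreaRect(w))
cv2.imwrite('pics/z2.png',np.hstack([crop(s,233,150,80,60),cv2.resize(m[173:221,345:409],(400,300))]))
E
```

```text
[404.53750536  47.03028277 240.35162954]
[[ 57  57  57  59  58  59  60  60  60  62  61  61  62  62  62  61  62  61]
 [ 58  57  57  57  66  84  65  59  58  58  58  61  61  62  62  61  62  62]
 [ 57  57  58  57 153 118 118 137 125 151 149 117 143 108  90  65  61  62]
 [ 57  57  56  59 137 118 173 187 190 189 187 183 178 164 140  58  59  61]
 [ 57  57  58  83 177 115 120 159 127 150 143 136 123 152 144  48  61  61]
 [ 58  57  55  94 156 110 121 158 177 188 172 187 169 110 139  46  60  62]
 [ 56  56  57 142 134 116 240 242 238 234 227 217 175 111 166  47  62  62]
 [ 56  57  57 133 141 135 177 177 199 220 235 236 212 111  94  47  62  61]
 [ 70  58  58 152 119 154 191 192 194 188 186 187 186 136 105  51  62  61]
 [ 80  64  62 137 139 145 164 166 160 121 118 118 151 133  59  53  62  62]
 [ 62  62  62  61  60  60  60  52  55  59  71  77 115 163  50  59  61  61]
 [ 63  62  63  63  55  44  45  45  45  45  45  45  45  45  52  62  61  62]]
[ 357  179   39   38 1210] ((486.81109619140625, -156.37261962890625), (124.53314208984375, 120.9233627319336), 82.60424041748047)Traceback (most recent call last):
  File "<stdin>", line 11, in <module>
    return _nx.concatenate(arrs, 1, dtype=dtype, casting=casting)
           ~~~~~~~~~~~~~~~^^^^^^^^^^^^^^^^^^^^^^^^^^^^^^^^^^^^^^^
ValueError: all the input arrays must have same number of dimensions, but the array at index 0 has 3 dimension(s) and the array at index 1 has 2 dimension(s)
```

Request:
{"api": "send_rows", "payload": {"grip": [0,0,0,0,0,0,0,0], "xyz": [[0.0565,0.1885,0],[0.0565,0.1885,0],[0.0565,0.1885,0],[0.0565,0.1885,0],[0.0565,0.1885,0],[0.0565,0.1885,-0.04],[0.0565,0.1885,-0.08],[0.0565,0.1885,-0.12]], "yaw": [0,0,0,0,0,0,0,0]}}

```text
time_s: 2.3
ee_pos: [460.4, 230.2, 119.3]
ee_rot: [180.0, -0.1, 38.1]
force: [0.9, 0.3, -1.1]
gripper_width: 45.7
gripper_force: 0.0
```

```bash
python3 - <<'E'
from h import *
f=grab('top');s=grab('scene');st=env.state();print(st['ee_pos'],st['ee_rot'],st['gripper_width'])
def crop(F,x,y,w,h): return cv2.resize(F['frame'][y:y+h,x:x+w,::-1],(400,300),interpolation=cv2.INTER_CUBIC)
cv2.imwrite('pics/z2.png',np.hstack([crop(s,233,130,80,60),crop(s,310,225,80,60)]))
# base outer edges, top view: subpixel profiles at rim plane (z=45) about guess
g=cv2.cvtColor(f['frame'],cv2.COLOR_RGB2GRAY).astype(np.float32)
P=np.array(f['pose']);Ri=np.linalg.inv(P)
def proj(F,p):
    Ri=np.linalg.inv(np.array(F['pose']));q=p@Ri[:3,:3].T+Ri[:3,3]
    return np.c_[F['fx']*q[:,0]/q[:,2]+F['cx'],F['fy']*q[:,1]/q[:,2]+F['cy']]
yaw=np.radians(-7.3);c0=np.array([487.,-157.])
ex=np.array([np.cos(yaw),np.sin(yaw)]);ey=np.array([-ex[1],ex[0]])
for n,F in(('top',f),('scene',s)):
  G=cv2.cvtColor(F['frame'],cv2.COLOR_RGB2GRAY)
  for nm,u,v in(('+x',ex,ey),('-x',-ex,ey),('+y',ey,ex),('-y',-ey,ex)):
    r=np.arange(35,80,1.);acc=[]
    for t in np.linspace(-45,45,31):
        p=c0+np.outer(r,u)+t*v
        q=proj(F,np.c_[p,np.full(len(r),45.)]).astype(np.float32)
        acc.append(cv2.remap(G,q[:,:1].copy(),q[:,1:].copy(),cv2.INTER_LINEAR)[:,0])
    a=np.mean(acc,0);print(n,nm,dict(zip(r[::2].astype(int).tolist(),a[::2].astype(int).tolist())))
E
```

```text
[455.3448408  227.41065943 114.75734885] [-179.83538899    0.8337103    38.02314364] 45.78700458430471
top +x {35: 173, 37: 175, 39: 175, 41: 170, 43: 158, 45: 142, 47: 130, 49: 128, 51: 134, 53: 133, 55: 121, 57: 100, 59: 79, 61: 66, 63: 59, 65: 58, 67: 58, 69: 58, 71: 59, 73: 59, 75: 60, 77: 60, 79: 60}
top -x {35: 177, 37: 176, 39: 175, 41: 175, 43: 174, 45: 174, 47: 173, 49: 172, 51: 167, 53: 156, 55: 136, 57: 109, 59: 85, 61: 68, 63: 62, 65: 61, 67: 61, 69: 60, 71: 60, 73: 61, 75: 61, 77: 60, 79: 60}
top +y {35: 125, 37: 118, 39: 117, 41: 118, 43: 120, 45: 127, 47: 138, 49: 154, 51: 162, 53: 159, 55: 143, 57: 120, 59: 95, 61: 74, 63: 63, 65: 57, 67: 56, 69: 56, 71: 56, 73: 56, 75: 56, 77: 56, 79: 56}
top -y {35: 171, 37: 167, 39: 159, 41: 150, 43: 140, 45: 132, 47: 126, 49: 126, 51: 135, 53: 142, 55: 142, 57: 125, 59: 97, 61: 70, 63: 52, 65: 47, 67: 46, 69: 49, 71: 52, 73: 56, 75: 59, 77: 60, 79: 61}
scene +x {35: 75, 37: 75, 39: 76, 41: 76, 43: 75, 45: 74, 47: 87, 49: 132, 51: 166, 53: 136, 55: 58, 57: 34, 59: 37, 61: 39, 63: 39, 65: 40, 67: 40, 69: 39, 71: 40, 73: 39, 75: 40, 77: 40, 79: 40}
scene -x {35: 73, 37: 101, 39: 130, 41: 144, 43: 146, 45: 149, 47: 148, 49: 138, 51: 132, 53: 149, 55: 145, 57: 112, 59: 82, 61: 75, 63: 75, 65: 74, 67: 73, 69: 67, 71: 53, 73: 41, 75: 38, 77: 39, 79: 39}
scene +y {35: 91, 37: 93, 39: 94, 41: 94, 43: 96, 45: 106, 47: 136, 49: 150, 51: 96, 53: 43, 55: 31, 57: 33, 59: 34, 61: 35, 63: 35, 65: 35, 67: 35, 69: 35, 71: 35, 73: 36, 75: 38, 77: 40, 79: 40}
scene -y {35: 144, 37: 145, 39: 145, 41: 144, 43: 141, 45: 137, 47: 134, 49: 127, 51: 108, 53: 91, 55: 112, 57: 149, 59: 130, 61: 100, 63: 98, 65: 124, 67: 146, 69: 151, 71: 149, 73: 141, 75: 117, 77: 87, 79: 53}
```

View pics/z2.png

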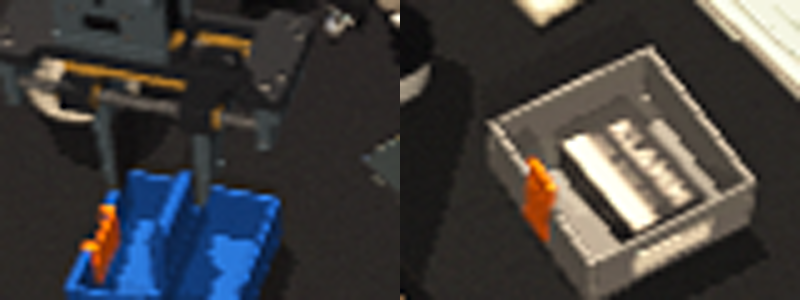

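The scene crop shows the fingers straddling the grip plate, and the base fully in view. The pose drifted slightly, so I'll check the force before going on.

```bash
python3 - <<'E'
from h import *
for k,v in env.state().items(): print(k,np.round(v,2))
s=grab('scene','s3.png');st=env.state();print(st['ee_pos'],st['ee_rot'],st['force'],st['time_s'])
E
```

```text
time_s 2.4
qpos [ 2.5260e+01  1.7860e+01  1.0598e+02 -3.0000e-02  5.7000e+01  7.7250e+01]
qvel [-0.22 -3.95 -7.57  0.21  4.13  0.06]
effort [  0.23 -36.94 -20.63   0.06  -0.8    0.  ]
ee_pos [455.34 227.41 114.76]
ee_rot [-179.84    0.83   38.02]
force [-0.81  0.46  0.1 ]
torque [-0.    0.02  0.05]
gripper_force 0.0
gripper_width 45.79
[458.2015415  228.70851058 118.34023408] [-179.92789112    0.40535788   38.00245628] [0.15022657 0.24054944 0.2399736 ] 2.45
```

View pics/s3.png

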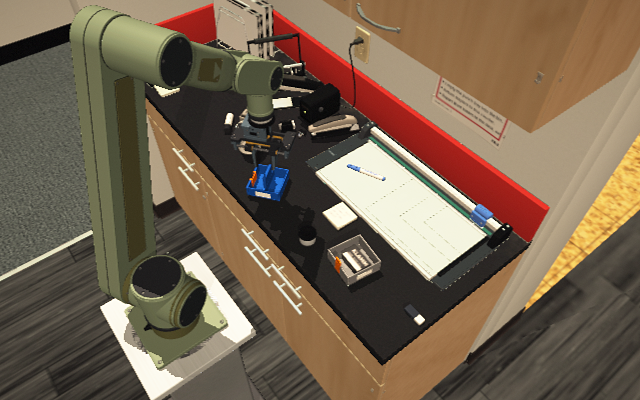

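Everything is clear and there was no contact, only dynamic sway. Next I'll settle and line up over the grip.

Request:
{"api": "send_rows", "payload": {"grip": [0,0,0,0,0], "xyz": [[0,0.005,-0.02],[0,0.005,-0.02],[0,0.005,-0.02],[0,0.005,-0.02],[0,0.005,-0.02]], "yaw": [0,0,0,0,0]}}

```text
time_s: 2.87
ee_pos: [461.2, 235.6, 102.4]
ee_rot: [179.9, -0.2, 38.0]
force: [1.1, -0.6, 0.4]
gripper_width: 45.9
gripper_force: 0.0
```

Request:
{"api": "send_rows", "payload": {"grip": [0,0,0,0,-1,-1,-1,-1], "xyz": [[0,0,-0.025],[0,0,-0.045],[0,0,-0.06],[0,0,-0.06],[0,0,-0.06],[0,0,-0.06],[0,0,-0.06],[0,0,-0.06]], "yaw": [0,0,0,0,0,0,0,0], "grip_force": 30}}

```text
time_s: 3.53
ee_pos: [460.8, 235.7, 41.6]
ee_rot: [180.0, -0.1, 38.0]
force: [-0.2, 0.0, 0.5]
gripper_width: 22.2
gripper_force: 0.0
```

Request:
{"api": "send_rows", "payload": {"grip": [-1,-1,-1,-1,-1,-1,-1,-1], "xyz": [[0,0,0],[0,0,0],[0,0,0.01],[0,0,0.03],[0,0,0.06],[0,0,0.1],[0,0,0.13],[0,0,0.13]], "yaw": [0,0,0,0,0,0,0,0]}}

```text
time_s: 4.2
ee_pos: [463.5, 237.1, 177.4]
ee_rot: [179.8, -0.8, 38.0]
force: [0.6, 1.1, -3.3]
gripper_width: 9.8
gripper_force: 30.0
```

Tray lifted. Next, carry it over the base while turning it +45°.

Request:
{"api": "send_rows", "payload": {"grip": [-1,-1,-1,-1,-1,-1,-1,-1], "xyz": [[0,-0.015,0],[0,-0.04,0],[0,-0.07,0],[0,-0.1,0],[0.01,-0.13,0],[0.01,-0.16,0],[0.015,-0.19,0],[0.015,-0.22,0]], "yaw": [3,8,13,18,23,28,33,38]}}

```text
time_s: 4.87
ee_pos: [474.7, 13.8, 169.8]
ee_rot: [-180.0, 0.0, 76.3]
force: [1.5, -0.3, -2.3]
gripper_width: 9.9
gripper_force: 30.0
```

Request:
{"api": "send_rows", "payload": {"grip": [-1,-1,-1,-1,-1,-1,-1,-1], "xyz": [[0,-0.03,0],[0.005,-0.06,0],[0.01,-0.09,0],[0.01,-0.12,0],[0.01,-0.145,0],[0.011,-0.165,0],[0.011,-0.175,0],[0.011,-0.177,0]], "yaw": [3,5,6.5,7,7,7,7,7]}}

```text
time_s: 5.53
ee_pos: [485.4, -162.9, 169.8]
ee_rot: [-179.9, -0.0, 82.9]
force: [0.2, -0.2, -2.7]
gripper_width: 10.0
gripper_force: 30.0
```

Request:
{"api": "send_rows", "payload": {"grip": [-1,-1,-1,-1,-1], "xyz": [[0,0,-0.02],[0,0,-0.03],[0,0,-0.03],[0,0,-0.03],[0,0,-0.03]], "yaw": [0,0,0,0,0]}}

```text
time_s: 5.95
ee_pos: [486.3, -161.0, 140.8]
ee_rot: [180.0, -0.0, 83.1]
force: [0.5, -0.6, -1.8]
gripper_width: 10.1
gripper_force: 30.0
```

```bash
cat >> h.py <<'E'
def crop(F,x,y,w,h,W=400,H=300): return cv2.resize(F['frame'][y:y+h,x:x+w,::-1],(W,H),interpolation=cv2.INTER_CUBIC)
E
python3 - <<'E'
from h import *
s=grab('scene');f=grab('top');st=env.state();print(st['ee_pos'],st['ee_rot'],st['force'],st['gripper_width'],st['time_s'])
cv2.imwrite('pics/z4.png',np.hstack([crop(s,300,180,100,120,500,600),crop(f,345,173,64,128,300,600)]))
E
```

```text
[ 486.56014415 -161.34998883  141.18106329] [1.79909584e+02 1.43595148e-02 8.30770590e+01] [-0.32075856 -0.23013952 -3.48035047] 9.705321337007263 6.05
```

View pics/z4.png

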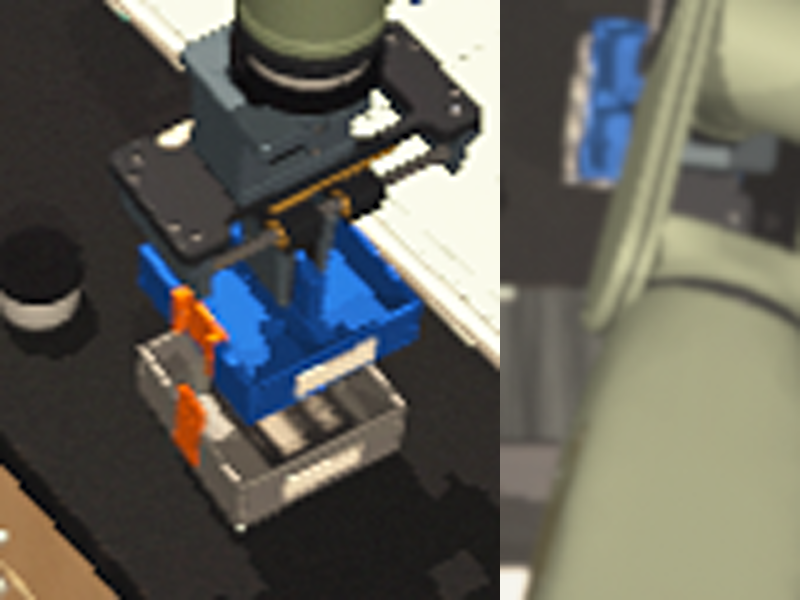

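The scene view shows the tray level above the base, with its groove on the same side as the key: groove at crop (200,320), key at (190,425). Now I'll measure the tray's edges in the same camera.

```bash
python3 - <<'E'
from h import *
F=grab('scene');st=env.state();c0=st['ee_pos'][:2];zb=st['ee_pos'][2]-40.6;print(c0,zb)
im=F['frame'].astype(np.float32);B=im[:,:,2]-im[:,:,0]
Ri=np.linalg.inv(np.array(F['pose']))
def proj(p):
    q=p@Ri[:3,:3].T+Ri[:3,3]
    return np.c_[F['fx']*q[:,0]/q[:,2]+F['cx'],F['fy']*q[:,1]/q[:,2]+F['cy']]
yaw=np.radians(st['ee_rot'][2]-90)
ex=np.array([np.cos(yaw),np.sin(yaw)]);ey=np.array([-ex[1],ex[0]])
r=np.arange(40,72,.5)
for nm,u,v,z,ts in(('+x',ex,ey,zb+41,(-45,-40,-35,-30,-25,-20)),('-x',-ex,ey,zb+6,(-48,-44,-40,-36,-32,-28,-24)),('+y',ey,ex,zb+41,(-45,-40,-35)),('-y',-ey,ex,zb+6,range(-48,49,8))):
    o=[]
    for t in ts:
        p=c0+np.outer(r,u)+t*v;q=proj(np.c_[p,np.full(len(r),z)]).astype(np.float32)
        a=cv2.remap(B,q[:,:1].copy(),q[:,1:].copy(),cv2.INTER_LINEAR)[:,0]
        h=(a[:10].max()+a[-6:].min())/2;i=np.where(a>h)[0];o.append(float(r[i[-1]]))
    print(nm,list(zip(ts,o)))
E
```

```text
[ 486.50752388 -161.45218244] 100.56486888187254
+x [(-45, 53.0), (-40, 52.5), (-35, 53.0), (-30, 53.5), (-25, 51.5), (-20, 52.0)]
-x [(-48, 55.5), (-44, 55.5), (-40, 56.5), (-36, 57.5), (-32, 62.0), (-28, 66.0), (-24, 66.5)]
+y [(-45, 71.5), (-40, 71.5), (-35, 71.5)]
-y [(-48, 51.5), (-40, 52.0), (-32, 52.5), (-24, 51.5), (-16, 54.0), (-8, 71.5), (0, 54.5), (8, 54.0), (16, 54.0), (24, 54.0), (32, 54.5), (40, 52.0), (48, 53.0)]
```

The tray is within about 1 mm of the base centre. I'll lower it in stages and watch the force.

Request:
{"api": "send_rows", "payload": {"grip": [-1,-1,-1,-1,-1,-1], "xyz": [[-0.0005,-0.0005,-0.012],[-0.0005,-0.0005,-0.024],[-0.0005,-0.0005,-0.034],[-0.0005,-0.0005,-0.038],[-0.0005,-0.0005,-0.038],[-0.0005,-0.0005,-0.038]], "yaw": [-0.2,-0.2,-0.2,-0.2,-0.2,-0.2]}}

```text
time_s: 6.6
ee_pos: [485.7, -162.2, 102.6]
ee_rot: [180.0, 0.0, 82.8]
force: [1.2, -0.1, -2.5]
gripper_width: 9.6
gripper_force: 30.0
```

```bash
python3 - <<'E'
from h import *
s=grab('scene');st=env.state();print(st['ee_pos'],st['ee_rot'],st['force'])
cv2.imwrite('pics/z5.png',crop(s,315,215,80,60,800,600))
E
```

```text
[ 485.94933964 -162.29321971  102.8909879 ] [1.79934888e+02 1.20824233e-02 8.28352319e+01] [-0.07238458  0.25212159 -2.05031654]
```

View pics/z5.png

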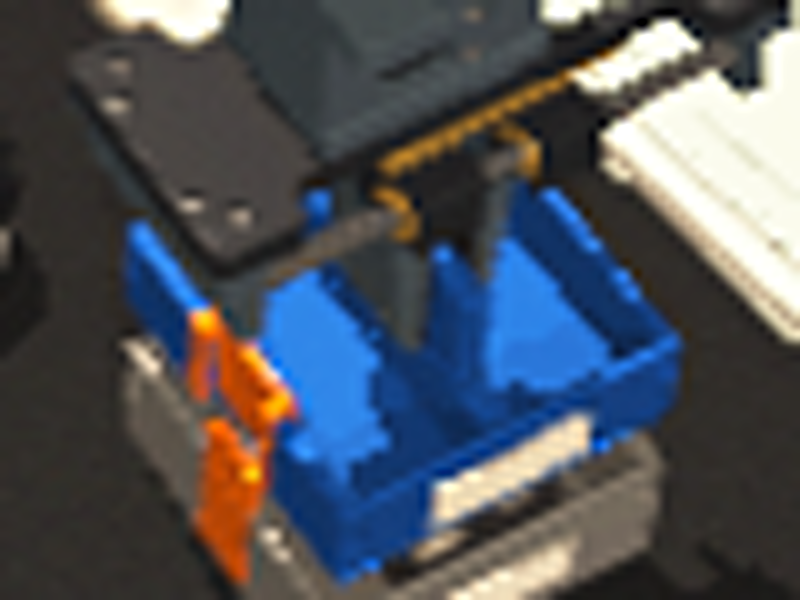

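The key at (235,440) sits under the groove at (240,370), and it looks aligned. I'll keep lowering slowly.

Request:
{"api": "send_rows", "payload": {"grip": [-1,-1,-1,-1,-1,-1], "xyz": [[0,0,-0.003],[0,0,-0.006],[0,0,-0.009],[0,0,-0.012],[0,0,-0.014],[0,0,-0.014]], "yaw": [0,0,0,0,0,0]}}

```text
time_s: 7.15
ee_pos: [485.1, -162.0, 87.8]
ee_rot: [-179.9, -0.0, 82.8]
force: [0.6, -0.2, -2.6]
gripper_width: 9.9
gripper_force: 30.0
```

Request:
{"api": "send_rows", "payload": {"grip": [-1,-1,-1,-1,-1], "xyz": [[0,0,-0.001],[0,0,-0.002],[0,0,-0.003],[0,0,-0.004],[0,0,-0.004]], "yaw": [0,0,0,0,0]}}

```text
time_s: 7.57
ee_pos: [485.3, -162.1, 84.2]
ee_rot: [-180.0, -0.0, 82.8]
force: [0.1, 1.0, -3.2]
gripper_width: 10.3
gripper_force: 30.0
```

Request:
{"api": "send_rows", "payload": {"grip": [-1,-1,-1,-1], "xyz": [[0,0,-0.001],[0,0,-0.002],[0,0,-0.0025],[0,0,-0.0025]], "yaw": [0,0,0,0]}}

```text
time_s: 7.9
ee_pos: [485.4, -162.1, 81.8]
ee_rot: [-180.0, -0.0, 82.8]
force: [-0.5, 0.1, -3.1]
gripper_width: 10.0
gripper_force: 30.0
```

Request:
{"api": "send_rows", "payload": {"grip": [-1,-1,-1,-1], "xyz": [[0,0,-0.0007],[0,0,-0.0014],[0,0,-0.0014],[0,0,-0.0014]], "yaw": [0,0,0,0]}}

```text
time_s: 8.23
ee_pos: [485.5, -162.1, 80.4]
ee_rot: [180.0, -0.0, 82.8]
force: [-0.6, -0.0, -0.7]
gripper_width: 9.7
gripper_force: 30.0
```

Request:
{"api": "send_rows", "payload": {"grip": [-1,-1,-1,-1], "xyz": [[0,0,-0.0005],[0,0,-0.001],[0,0,-0.001],[0,0,-0.001]], "yaw": [0,0,0,0]}}

```text
time_s: 8.57
ee_pos: [485.6, -162.2, 80.0]
ee_rot: [180.0, 0.0, 82.8]
force: [-1.3, -0.0, 4.2]
gripper_width: 10.2
gripper_force: 30.0
```

The tray has made contact at the expected seated height with only a few newtons. Now I'll release it and check.

Request:
{"api": "send_rows", "payload": {"grip": [-0.5,-0.3,-0.2,-0.2,-0.2,-0.2,-0.2,-0.2], "xyz": [[0,0,0],[0,0,0],[0,0,0],[0,0,0.005],[0,0,0.02],[0,0,0.05],[0,0,0.09],[0,0,0.13]], "yaw": [0,0,0,0,0,0,0,0]}}

```text
time_s: 9.23
ee_pos: [484.8, -161.9, 210.6]
ee_rot: [-179.9, -0.0, 82.8]
force: [0.9, 0.0, 0.6]
gripper_width: 36.5
gripper_force: 0.0
```

Request:
{"api": "send_rows", "payload": {"grip": [-0.2,-0.2,-0.2,-0.2,-0.2,-0.2], "xyz": [[0,0.03,0.02],[0,0.07,0.02],[0,0.11,0.02],[0,0.14,0.02],[0,0.15,0.02],[0,0.15,0.02]], "yaw": [0,0,0,0,0,0]}}

```text
time_s: 9.73
ee_pos: [485.4, -10.3, 229.8]
ee_rot: [180.0, -0.0, 83.0]
force: [0.2, 0.1, -0.4]
gripper_width: 36.0
gripper_force: 0.0
```

```bash
python3 - <<'E'
from h import *
s=grab('scene');f=grab('top');st=env.state();print(st['ee_pos'],st['force'],st['time_s'])
cv2.imwrite('pics/z6.png',np.hstack([crop(s,315,215,80,60),crop(f,345,173,64,48)]))
E
```

```text
[485.58088166 -12.70978314 229.59036726] [-0.04187191 -0.45009579 -0.9736202 ] 9.8333
```

View pics/z6.png

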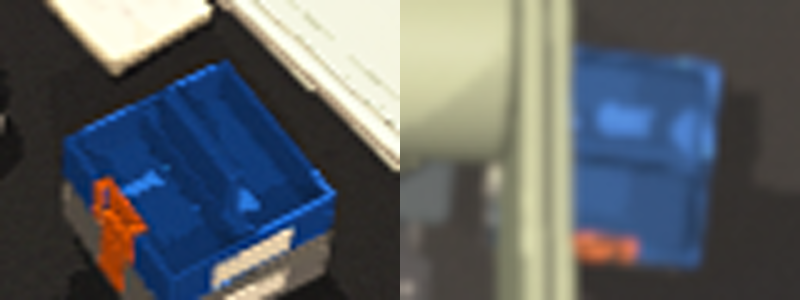

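The view shows the tray seated flush and level on the base, with the key at crop (118,240) running up inside the groove and no gap showing. I'm handing it in.

```bash
python3 -c "
from h import *
print(env.job_done())"
```

```text
the job is handed in; nothing more can be done
None
```

I stacked the blue tray on the base with its groove over the key tab, let go, and handed the job in at about 10 s; the last picture shows it flush and level, but the hand-in returned no verdict.

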